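# Find the socket that fits the valve nut

## Task

One misting valve stands in the white drip tray; find which of the three steel sockets fits the brass nut on top of it, trying them on if need be, and push that socket fully down over the nut until it rests on the collar. A socket that is too small will not go down and one that is too big is loose: stand any you reject upright on the bench again, and leave the two spare valves and everything else alone. Finish while still gripping the right socket by its shank, seated upright on the nut: do not let go.

Things in the scene. Friction and masses are not known exactly. Their poses are not given: they have to be found in the camera images.
- drip_tray: shallow white drip tray, 160 x 150 mm, rim 16 mm high, fixed; the valve to work on stands in its middle. Origin: under its centre, at bench height
- valve_a: valve, fixed: base 90 (x) x 70 x 12 mm, pipe stubs along x to 73 mm each way, round collar 56 mm across, its top at 60 mm; on it an upright brass hex nut, top at 76 mm, with a 12 mm stud end to 80 mm. Origin: on the nut axis at bench height; one pair of nut flats faces along x. Nuts are 20, 26 and 32 mm across flats, one each on the three valves; which is where is not told: try or look.
- valve_a_seat (a point): point on the nut axis of valve_a, on the collar's top (60 mm above the bench), where the nut's foot is; a fully seated socket has its mouth here
- valve_b: valve, fixed: base 90 (x) x 70 x 12 mm, pipe stubs along x to 73 mm each way, round collar 56 mm across, its top at 60 mm; on it an upright brass hex nut, top at 76 mm, with a 12 mm stud end to 80 mm. Origin: on the nut axis at bench height; one pair of nut flats faces along x. Nuts are 20, 26 and 32 mm across flats, one each on the three valves; which is where is not told: try or look.
- valve_b_seat (a point): point on the nut axis of valve_b, on the collar's top (60 mm above the bench), where the nut's foot is; a fully seated socket has its mouth here
- valve_c: valve, fixed: base 90 (x) x 70 x 12 mm, pipe stubs along x to 73 mm each way, round collar 56 mm across, its top at 60 mm; on it an upright brass hex nut, top at 76 mm, with a 12 mm stud end to 80 mm. Origin: on the nut axis at bench height; one pair of nut flats faces along x. Nuts are 20, 26 and 32 mm across flats, one each on the three valves; which is where is not told: try or look.
- valve_c_seat (a point): point on the nut axis of valve_c, on the collar's top (60 mm above the bench), where the nut's foot is; a fully seated socket has its mouth here
- socket_small: loose steel socket, 150 g, standing mouth down: round skirt 34 mm across, 32 mm tall; above it a square shank 24 x 24 mm up to 70 mm. Hex mouth 22 mm across flats, 24 mm deep, flared 1.5 mm a side in the lowest 6 mm. Origin: centre of the mouth; z up; shank flats and one pair of hex flats face along x. Fits the 20 mm nut only.
- socket_medium: loose steel socket, 200 g, standing mouth down: round skirt 41 mm across, 32 mm tall; above it a square shank 24 x 24 mm up to 70 mm. Hex mouth 28 mm across flats, 24 mm deep, flared 1.5 mm a side in the lowest 6 mm. Origin: centre of the mouth; z up; shank flats and one pair of hex flats face along x. Fits the 26 mm nut; stays on top of the 32 mm one, is loose on the 20 mm one.
- socket_large: loose steel socket, 260 g, standing mouth down: round skirt 48 mm across, 32 mm tall; above it a square shank 24 x 24 mm up to 70 mm. Hex mouth 34 mm across flats, 24 mm deep, flared 1.5 mm a side in the lowest 6 mm. Origin: centre of the mouth; z up; shank flats and one pair of hex flats face along x. Fits the 32 mm nut; is loose on the two smaller ones.
- net_cup_a: bystander, to be left alone: black plastic net cup, open top, rim 52 mm across, 50 mm tall; origin under its centre
- net_cup_b: bystander, to be left alone: another black net cup, the same size; origin under its centre
- nutrient_bottle: bystander, to be left alone: white plastic bottle, 56 mm across, 120 mm tall; origin under its centre
- seed_jar: bystander, to be left alone: small glass jar with white lid, 52 mm across, 60 mm tall; origin under its centre
- screwdriver: bystander, to be left alone: screwdriver lying flat along its own x axis, about 200 mm long
- ph_meter: bystander, to be left alone: grey pen-shaped meter, 150 x 34 x 22 mm, lying along its own x axis; origin under its centre
Things that resemble listed ones, but are neither listed nor needed, are in the scene too. Of the things that look like the drip_tray, take the one that is farthest to the robot's left at the start.

How it is judged:
At the end, for the whole second after the job is handed in: The matching socket is on the tray valve's nut: mouth within 4 mm of the collar top and of the nut axis, tilt under 0.08 rad, still, shank gripped with over 2 N. The other two stand on the bench: tilt under 0.1 rad, mouth below 7 mm, still, untouched (((horizontal distance between valve_a and drip_tray below 0.04 m and horizontal distance between socket_medium and valve_a_seat below 0.004 m and z of socket_medium in the frame of valve_a_seat between -0.004 and 0.004 m and angle between socket_medium's own z axis and vertical below 0.08 rad and linear speed of each of socket_medium, socket_small, socket_large below 0.02 m/s and contact force between the fingers and socket_medium above 2 N and z of the grasp point in the frame of socket_medium below 0.08 m and angle between each of socket_small, socket_large's own z axis and vertical below 0.1 rad and height (world z) of each of socket_small, socket_large below 0.007 m and contact force between the fingers and socket_small below 0.5 N and contact force between the fingers and socket_large below 0.5 N) or (horizontal distance between valve_b and drip_tray below 0.04 m and horizontal distance between socket_large and valve_b_seat below 0.004 m and z of socket_large in the frame of valve_b_seat between -0.004 and 0.004 m and angle between socket_large's own z axis and vertical below 0.08 rad and linear speed of each of socket_large, socket_small, socket_medium below 0.02 m/s and contact force between the fingers and socket_large above 2 N and z of the grasp point in the frame of socket_large below 0.08 m and angle between each of socket_small, socket_medium's own z axis and vertical below 0.1 rad and height (world z) of each of socket_small, socket_medium below 0.007 m and contact force between the fingers and socket_small below 0.5 N and contact force between the fingers and socket_medium below 0.5 N) or (horizontal distance between valve_c and drip_tray below 0.04 m and horizontal distance between socket_small and valve_c_seat below 0.004 m and z of socket_small in the frame of valve_c_seat between -0.004 and 0.004 m and angle between socket_small's own z axis and vertical below 0.08 rad and linear speed of each of socket_small, socket_medium, socket_large below 0.02 m/s and contact force between the fingers and socket_small above 2 N and z of the grasp point in the frame of socket_small below 0.08 m and angle between each of socket_medium, socket_large's own z axis and vertical below 0.1 rad and height (world z) of each of socket_medium, socket_large below 0.007 m and contact force between the fingers and socket_medium below 0.5 N and contact force between the fingers and socket_large below 0.5 N))); the arm keeps its last pose, push and grip.
It fails at once if a bystander is pushed more than 40 mm from its place (distance of any of net_cup_a, net_cup_b, nutrient_bottle, seed_jar, screwdriver, ph_meter from where it was at the start of the episode above 0.04 m).
It fails at once if a spare valve outside the tray is pushed by the robot or a socket (over 10 N) ((horizontal distance between valve_a and drip_tray above 0.04 m and (contact force between valve_a and the arm above 10 N or contact force between valve_a and the fingers above 10 N or contact force between valve_a and socket_small above 10 N or contact force between valve_a and socket_medium above 10 N or contact force between valve_a and socket_large above 10 N)) or (horizontal distance between valve_b and drip_tray above 0.04 m and (contact force between valve_b and the arm above 10 N or contact force between valve_b and the fingers above 10 N or contact force between valve_b and socket_small above 10 N or contact force between valve_b and socket_medium above 10 N or contact force between valve_b and socket_large above 10 N)) or (horizontal distance between valve_c and drip_tray above 0.04 m and (contact force between valve_c and the arm above 10 N or contact force between valve_c and the fingers above 10 N or contact force between valve_c and socket_small above 10 N or contact force between valve_c and socket_medium above 10 N or contact force between valve_c and socket_large above 10 N))).
It also fails if it takes over 72 s, if anything falls off the work surface, if the arm or the gripper's body presses on something with over 40 N, if the wrist force passes 120 N, or if a joint passes its speed limit or range.

## Robot

A 6-joint arm with a two-finger parallel gripper is mounted at the origin on the work surface. World frame = base frame: x ahead of the robot, y to its left, z up, the work surface at z = 0. Lengths are in m, angles in rad, forces in N, time in s.
With the tool pointing down it reaches from about 0.275 to 0.875 m from the base axis. Payload 12.5 kg.
Tool frame: the origin (TCP) lies on the centre line of the jaws, within the pads' length; the fingertips stand r.finger_overhang ahead of it and the grasp point (between the pads) lies 3 mm ahead of it (r.finger_overhang is the distance from the TCP to the fingertips, in m); z points along the fingers, y is the line along which they close (so a half turn about z gives the same grasp; the last joint's range is limited). The gripper opens to 85 mm and grips with 20 to 120 N. Pads are 22 mm wide; open, the fingers measure 114 mm over their backs; the gripper's body (76 mm by 85 mm) begins 54 mm behind the grasp point. The pads swing forward as they close: fully open they stand 13 mm farther back than shut.
Start: joints at [-1.303, 0.351, 1.652, -0, 1.139, -0.085], TCP at [0.19, -0.516, 0.253] pointing down, gripper open.
Joint ranges: [-2.75, 2.75], [-0.79, 2.1], [0.01, 2.65], [-1.57, 4.71], [0.07, 3.14], [-2.87, 2.87]. Speed limits (rad/s): [2.22, 2.22, 2.79, 3.14, 3.14, 3.14].

## Interface

Orientations are given as a unit quaternion [x, y, z, w].
In Python, from cell import r, optics gives the robot as it stands. The module is installed in compiled form; this text tells all that it offers. Calls block until the motion is done:
- r.move_to(position, orientation): joint-space move of the TCP to a pose.
- r.move_linear(position, rot=None, vel=0.15): straight line of the TCP; rot=None keeps the orientation; vel is the mean speed in m/s.
- r.set_joints(angles): joint-space move.
- r.set_gripper(opening, squeeze=None): opening from 0.0 (shut) to 1.0 (fully open); squeeze is the grip in N (None keeps the last); returns when the fingers have stopped.
- r.sleep(seconds).
- r.inverse_kinematics(position, orientation): joint angles nearest the present ones, or None.
- optics.get_image(name): name is "scene" or "side" or "wrist"; returns a dict with "pixels" (480x640x3 uint8, red, green, blue), "depth" (480x640 float32, m along the optical axis (not along the pixel's ray), 0 where there is no reading), "fx", "fy", "cx", "cy" (pixels), "D" ([k1, k2, p1, p2, k3] as OpenCV has them; the pictures are not rectified), "camera_from_world" (4x4, takes a point from world to camera coordinates); the wrist camera has in their place "mount" (4x4, takes a point from camera to tool coordinates, whose origin is the TCP and whose axes are the flange's). Camera axes: x right, y down, z forward; pixel columns grow to the right and rows downward; lengths in m; the calibration is good to about 2 mm. A picture is of the moment at which its call begins: read the wrist's pose just before it.
A pose or a line that the arm cannot do raises r.PlanningError and nothing moves.
- r.hand_in(): hands the job in; it is judged then, once.
Readings, each from a call of its own:
- r.current_t(): time.
- r.current_q(): joint angles.
- r.current_qvel(): joint speeds.
- r.current_effort(): joint torques, N m.
- r.current_tool_pos(): TCP position.
- r.current_ee_rot(): TCP orientation.
- r.current_contact_force(): force on the tool from outside, world axes, zero at the start.
- r.current_torque(): the same for the moment, N m.
- r.current_opening(): opening from 0.0 (shut) to 1.0 (fully open).
- r.current_finger_force(): force on a finger pad.
Only numpy, scipy, OpenCV 4.12 (cv2) and the standard library are available. Lean on these libraries where they do the work, as an engineer would, in place of code of your own. Each camera call takes 0.05 s, during which the arm holds its last target. There are 200 camera calls.

## Working session

There is one attempt and no reset: what is moved stays moved. The work goes in short steps, each a Python script; the robot and the scene stay as the last script left them, time stands still between calls to the robot, and variables do not carry over. Pictures are saved under pics/ and viewed, at most 10 in all, crops included, and the job is handed in when it is done.

```bash
mkdir -p pics; python3 - <<'E'
from cell import r, optics
import cv2, numpy as np
for n in ["scene","side"]:
    d=optics.get_image(n); cv2.imwrite(f"pics/{n}0.png",d["pixels"][:,:,::-1]); np.savez(f"{n}0.npz",**d)
    print(n,np.linalg.inv(d["camera_from_world"]).round(3).tolist(),d["fx"],d["D"])
print(r.finger_overhang,r.current_t(),r.current_ee_rot())
print(optics.get_image("wrist")["mount"])
E
```

```text
scene [[0.785, 0.33, -0.524, 1.179], [0.619, -0.421, 0.663, -0.786], [-0.002, -0.845, -0.535, 0.706], [0.0, 0.0, 0.0, 1.0]] 519.4600355696626 [-0.12870499  0.          0.          0.          0.        ]
side [[-0.988, -0.121, 0.092, 0.43], [-0.152, 0.74, -0.655, 0.908], [0.011, -0.661, -0.75, 1.087], [0.0, 0.0, 0.0, 1.0]] 621.8398911660984 [-0.17067981  0.          0.          0.          0.        ]
0.022 0.1 [ 9.84478139e-01  1.75506442e-01 -4.19431693e-05 -5.29649802e-04]
[[ 1.48235094e-05 -9.58196717e-01 -2.86110210e-01  7.23598962e-02]
 [ 9.99999881e-01  1.53956951e-04 -4.63798678e-04 -1.35164886e-03]
 [ 4.88459026e-04 -2.86110169e-01  9.58196604e-01 -1.21139349e-01]
 [ 0.00000000e+00  0.00000000e+00  0.00000000e+00  1.00000000e+00]]
```

View pics/scene0.png

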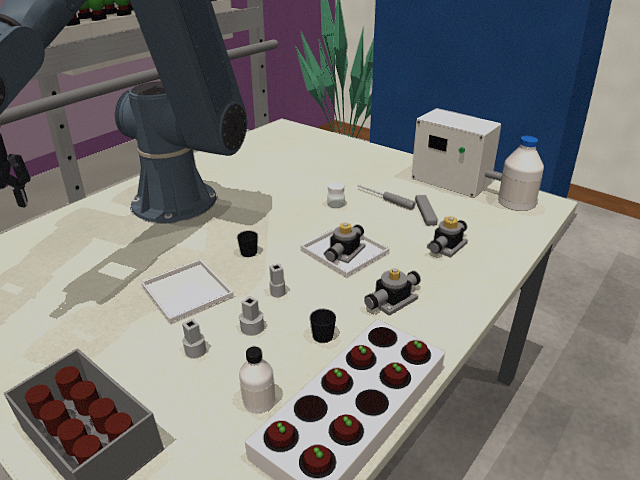

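View pics/side0.png

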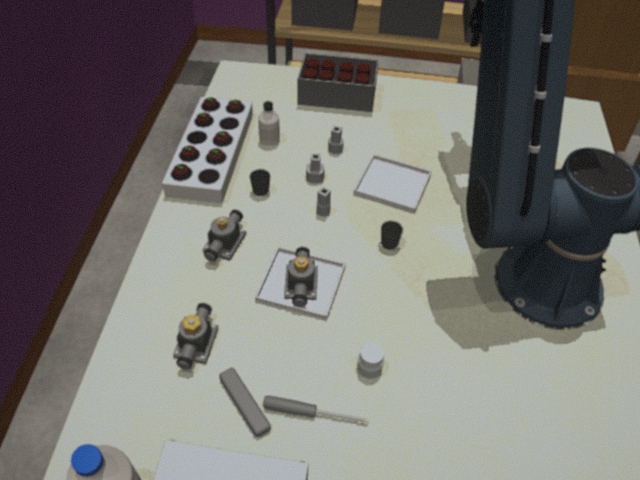

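The trays are at scene (187,290), which is empty, and (345,250), which holds a valve. The sockets are at scene (277,282), (251,317) and (193,340). Next I'll locate everything using depth.

```bash
cat > h.py <<'E'
import numpy as np, cv2
def K(d): return np.array([[d["fx"],0,d["cx"]],[0,d["fy"],d["cy"]],[0,0,1.]])
def cloud(d, W):
    """world xyz image; W = world_from_camera"""
    h,w=d["depth"].shape; uv=np.stack(np.meshgrid(np.arange(w),np.arange(h)),-1).reshape(-1,1,2).astype(float)
    n=cv2.undistortPoints(uv,K(d),np.array(d["D"],float)).reshape(h,w,2)
    z=d["depth"].astype(float); P=np.dstack([n*z[...,None],z])@W[:3,:3].T+W[:3,3]; P[z==0]=np.nan
    return P
E
python3 - <<'E'
import numpy as np; from h import *
seeds={"scene":dict(trayE=(187,290),valT=(346,228),valR=(396,274),valF=(450,222),s1=(277,268),s2=(250,303),s3=(191,327),cupA=(248,240),cupB=(322,320),bot=(254,355),jar=(336,190)),
"side":dict(trayE=(393,183),valT=(301,263),valR=(222,225),valF=(192,323),s1=(324,193),s2=(316,158),s3=(337,132),cupA=(391,230),cupB=(260,180),bot=(268,107),jar=(371,352))}
for n in seeds:
    d=dict(np.load(n+"0.npz")); P=cloud(d,np.linalg.inv(d["camera_from_world"]))
    for k,(u,v) in seeds[n].items():
        q=P[v-12:v+13,u-12:u+13].reshape(-1,3); q=q[q[:,2]>0.02]
        if len(q)==0: print(n,k,P[v,u].round(3)); continue
        zt=np.percentile(q[:,2],98); t=q[q[:,2]>zt-0.008]
        print(n,k,"top",zt.round(3),np.median(t,0).round(3),t.min(0).round(3)[:2],t.max(0).round(3)[:2])
E
```

```text
scene trayE [ 0.379 -0.257  0.005]
scene valT top 0.08 [0.56  0.088 0.077] [0.542 0.076] [0.572 0.104]
scene valR top 0.08 [ 0.753 -0.     0.077] [ 0.74  -0.009] [0.761 0.012]
scene valF top 0.077 [0.748 0.27  0.075] [0.728 0.255] [0.765 0.295]
scene s1 top 0.072 [ 0.541 -0.137  0.07 ] [ 0.524 -0.149] [ 0.553 -0.12 ]
scene s2 top 0.072 [ 0.58  -0.253  0.07 ] [ 0.565 -0.264] [ 0.59  -0.239]
scene s3 top 0.072 [ 0.541 -0.37   0.07 ] [ 0.523 -0.383] [ 0.553 -0.355]
scene cupA top 0.052 [ 0.375 -0.058  0.048] [ 0.347 -0.085] [ 0.398 -0.033]
scene cupB top 0.052 [ 0.703 -0.182  0.049] [ 0.677 -0.208] [ 0.729 -0.156]
scene bot top 0.122 [ 0.723 -0.383  0.12 ] [ 0.708 -0.394] [ 0.734 -0.367]
scene jar top 0.063 [0.395 0.271 0.06 ] [0.364 0.252] [0.414 0.297]
side trayE [ 0.375 -0.257  0.006]
side valT top 0.081 [0.556 0.093 0.076] [0.541 0.076] [0.571 0.107]
side valR top 0.08 [0.749 0.005 0.077] [ 0.739 -0.01 ] [0.761 0.015]
side valF top 0.081 [0.743 0.276 0.076] [0.726 0.258] [0.761 0.292]
side s1 top 0.074 [ 0.538 -0.132  0.07 ] [ 0.523 -0.15 ] [ 0.553 -0.116]
side s2 top 0.075 [ 0.575 -0.251  0.071] [ 0.562 -0.268] [ 0.588 -0.236]
side s3 top 0.073 [ 0.536 -0.365  0.07 ] [ 0.524 -0.382] [ 0.549 -0.35 ]
side cupA top 0.053 [ 0.37  -0.06   0.049] [ 0.346 -0.087] [ 0.396 -0.031]
side cupB top 0.054 [ 0.701 -0.18   0.049] [ 0.677 -0.21 ] [ 0.728 -0.153]
side bot top 0.123 [ 0.72  -0.378  0.12 ] [ 0.707 -0.394] [ 0.731 -0.364]
side jar top 0.064 [0.39  0.278 0.06 ] [0.367 0.254] [0.411 0.301]
```

Farthest left (largest y) is the tray at scene (345,250), y=+0.09. The lookalike at (187,290) has y=-0.26 and is empty. The first one also holds a valve, so it matches. Next come wrist-camera views of that valve and the sockets.

```bash
cat >> h.py <<'E'
from scipy.spatial.transform import Rotation as R
def wrist(r,optics):
    p,q=np.array(r.current_tool_pos()),r.current_ee_rot(); d=optics.get_image("wrist")
    T=np.eye(4); T[:3,:3]=R.from_quat(q).as_matrix(); T[:3,3]=p
    return d, T@d["mount"]
def down(yaw):  # tool x axis at angle yaw in world, pointing down
    return (R.from_euler("z",yaw)*R.from_quat([1,0,0,0])).as_quat()
E
python3 - <<'E'
from cell import r, optics; from h import *
ims=[]
for n,(x,y) in dict(s3=(.539,-.367),s2=(.578,-.252),s1=(.54,-.135),valT=(.558,.091)).items():
    r.move_to([x,y,.21],down(0)); r.sleep(.3)
    d,W=wrist(r,optics); np.savez(f"w_{n}.npz",W=W,**d)
    P=cloud(d,W)
    lo=.069 if n=="valT" else .062
    rect=lambda m:(cv2.minAreaRect(P[m][:,:2].astype(np.float32)*1000))
    near=np.hypot(P[...,0]-x,P[...,1]-y)
    m=(near<.03)&(P[...,2]>lo)&(P[...,2]<.0775)
    print(n,"top rect mm",np.round(np.hstack([np.ravel(v) for v in rect(m)]),1),m.sum(),"zmed",np.median(P[m][:,2]).round(4))
    if n!="valT":
        m=(near<.04)&(P[...,2]>.02)&(P[...,2]<.035); c,rad=cv2.minEnclosingCircle(P[m][:,:2].astype(np.float32)*1000); print("  skirt",np.round(c,1),round(2*rad,1))
    im=d["pixels"]; ims.append(cv2.resize(im,(400,300),interpolation=cv2.INTER_AREA))
cv2.imwrite("pics/w1.png",np.vstack([np.hstack(ims[:2]),np.hstack(ims[2:])])[:,:,::-1])
print(r.current_t(),r.current_q())
E
```

```text
s3 top rect mm [ 535.3 -367.5   24.    24.3   78.7] 951 zmed 0.0705
  skirt [ 535.2 -367.4] 41.2
s2 top rect mm [ 573.7 -249.9   24.    24.     5.1] 955 zmed 0.0705
  skirt [ 573.5 -250. ] 48.3
s1 top rect mm [ 536.5 -132.3   24.    24.1   63.3] 963 zmed 0.0705
  skirt [ 536.9 -132.1] 33.7
valT top rect mm [555.   92.6  29.5  25.9   6.4] 781 zmed 0.0765
5.0 [ 7.81039406e-02  4.26128845e-01  1.65544697e+00 -2.96821709e-05
  1.06002637e+00  1.64999980e+00]
```

View pics/w1.png

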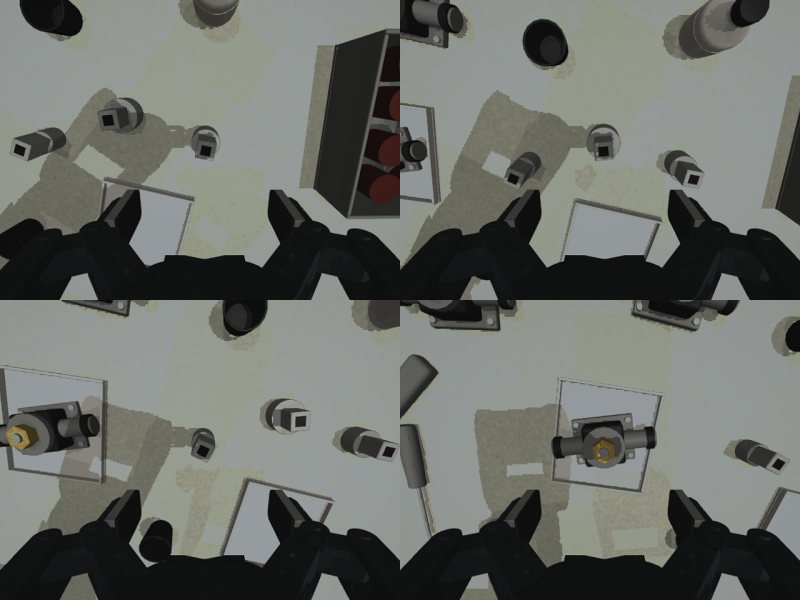

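The tray nut at crop (603,453) measures 26 mm across flats. s3, with its 41 mm skirt, is therefore socket_medium (the other skirts are 48 and 34). I'll repeat both views turned half a turn to cancel the mount bias.

```bash
python3 - <<'E'
from cell import r, optics; from h import *
for n,(x,y) in dict(valT=(.555,.0926),s3=(.535,-.3675)).items():
  for yaw in ((np.pi,) if n=="valT" else (np.pi,0)):
    r.move_to([x,y,.21],down(yaw)); r.sleep(.4)
    d,W=wrist(r,optics); P=cloud(d,W); near=np.hypot(P[...,0]-x,P[...,1]-y)
    m=(near<.03)&(P[...,2]>(.069 if n=="valT" else .062))&(P[...,2]<.0775)
    print(n,yaw,np.round(np.hstack([np.ravel(v) for v in cv2.minAreaRect(P[m][:,:2].astype(np.float32)*1000)]),1),np.round(np.array(r.current_tool_pos())*1000,1))
  if n=="valT": a=d["pixels"]
  else: b=d["pixels"]
v,u=[int(t) for t in np.argwhere(m).mean(0)]
cv2.imwrite("pics/s3.png",cv2.resize(b[max(0,v-50):v+50,max(0,u-60):u+60],None,fx=5,fy=5)[:,:,::-1])
print(r.current_t(),u,v)
E
```

```text
valT 3.141592653589793 [555.   92.   29.6  26.    7. ] [555.   92.6 210. ]
s3 3.141592653589793 [ 535.4 -368.    24.1   24.5   79.3] [ 535.1 -367.4  210. ]
s3 0 [ 535.4 -367.5   23.9   24.2   78.7] [ 535.  -367.5  210. ]
13.3333 328 235
```

View pics/s3.png

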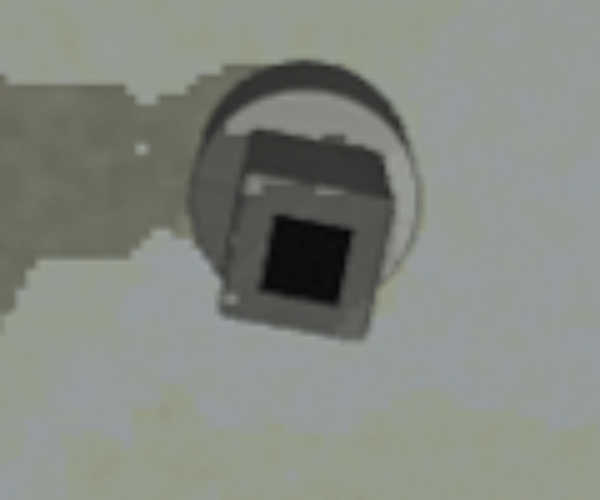

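The crop shows the square shank top at (305,260) on a round skirt, with no sign of the hex clocking, so I'll find that by feel. Now I grip it and try it on.

```bash
cat >> h.py <<'E'
def lower(r,x,y,z0,z1,fmax=25,step=.001,vel=.02):
    """step down until fmax rise or z1; returns log"""
    r.sleep(.2); f0=np.array(r.current_contact_force()); z=z0
    while z>z1+1e-6:
        z=max(z-step,z1); r.move_linear([x,y,z],vel=vel)
        f=np.array(r.current_contact_force())-f0
        if abs(f[2])>fmax or np.hypot(f[0],f[1])>fmax: break
    r.sleep(.1); f=np.array(r.current_contact_force())-f0
    return round(z,4),np.round(r.current_tool_pos(),4),f.round(1),np.round(r.current_torque(),2),round(r.current_t(),2)
E
python3 - <<'E'
from cell import r, optics; from h import *
x,y=.5354,-.3677; a=np.radians(-11)
r.move_to([x,y,.13],down(a)); r.move_linear([x,y,.057],vel=.1)
f0=np.array(r.current_contact_force())
r.set_gripper(0,60); r.sleep(.2)
print(r.current_opening(),r.current_finger_force(),np.round(np.array(r.current_contact_force())-f0,1))
r.move_linear([x,y,.17],vel=.12); print(np.round(np.array(r.current_contact_force())-f0,1))
X,Y=.5550,.0923
r.move_to([X,Y,.17],down(np.radians(-23.3)))
r.move_linear([X,Y,.139],vel=.08)
print(lower(r,X,Y,.139,.124))
E
```

```text
0.2741097964861837 59.5732319355011 [-1.5  1.4  3.7]
[-0.7  0.6 -2.1]
(0.124, array([0.555 , 0.0923, 0.124 ]), array([ 1.5,  0.6, -0. ]), array([-0.04, -0.02,  0.  ]), 22.77)
```

The mouth is 9 mm past the nut top with no resistance, so the clocking is right. I'll continue down to the collar.

```bash
python3 - <<'E'
from cell import r, optics; from h import *
X,Y=.5550,.0923
print(lower(r,X,Y,.124,.1145,fmax=12))
print(r.current_finger_force(),r.current_opening())
d=optics.get_image("side"); cv2.imwrite("pics/end.png",cv2.resize(d["pixels"][190:330,200:400],None,fx=4,fy=4)[:,:,::-1])
E
```

```text
(0.116, array([0.5553, 0.0923, 0.1171]), array([-5.1, -1.8, 14.5]), array([-0.07,  0.9 , -0.01]), 25.07)
61.41211152076721 0.27426886387717386
```

View pics/end.png

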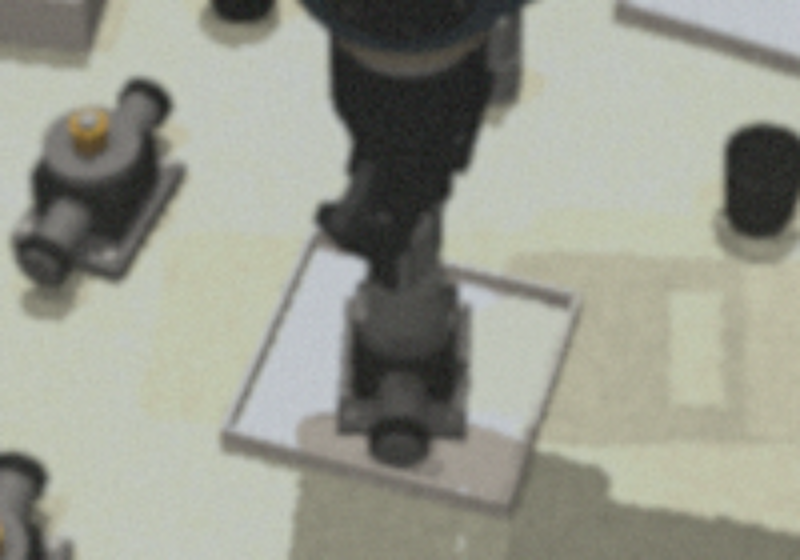

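The socket is on the collar: the TCP stopped at 0.1171 (0.117 expected) with 14.5 N upward. The picture shows it upright on the tray valve at about (405,310), and the grip reads 61 N.

```bash
python3 -c "
from cell import r
r.sleep(.3); print(r.current_qvel(), r.current_contact_force()); print(r.hand_in())"
```

```text
[ 6.49105756e-04 -1.91546521e-04  9.69178360e-06  1.35403325e-03
  3.61392092e-04 -1.67276559e-03] [-5.47691378 -0.45478064 12.56469752]
the job is handed in; nothing more can be done
None
```

I pushed socket_medium fully down onto the tray valve's 26 mm nut until it rested on the collar, kept it gripped, and handed the job in at about 25 s; the small and large sockets were never touched.

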